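# Put the carving wax away by colour

### The job

Put the carving wax away: lay every whole bar in the tray that is banded with its own colour, draw the long rod out of the clear tube and lay it flat and wholly inside the tray of its colour too. The broken stubs, whatever their colour, are to be dropped into the steel remelt pan. Leave the file, the tweezers and the calliper where they lie.

Things in the scene. Friction and masses are not known exactly. Their poses are not given: they have to be found in the camera images.
- bar_green_1: A whole bar of green carving wax, a plain block with rounded edges, 85 mm long (x), 22 mm wide (y), 16 mm thick (z), about 35 g; may be absent. Its origin is the centre of its underside, x along its length, z up as it lies.
- bar_green_2: A whole bar of green carving wax, a plain block with rounded edges, 85 mm long (x), 22 mm wide (y), 16 mm thick (z), about 35 g; may be absent. Its origin is the centre of its underside, x along its length, z up as it lies.
- bar_green_3: A whole bar of green carving wax, a plain block with rounded edges, 85 mm long (x), 22 mm wide (y), 16 mm thick (z), about 35 g; may be absent. Its origin is the centre of its underside, x along its length, z up as it lies.
- bar_purple_1: A whole bar of purple carving wax, a plain block with rounded edges, 85 mm long (x), 22 mm wide (y), 16 mm thick (z), about 35 g; may be absent. Its origin is the centre of its underside, x along its length, z up as it lies.
- bar_purple_2: A whole bar of purple carving wax, a plain block with rounded edges, 85 mm long (x), 22 mm wide (y), 16 mm thick (z), about 35 g; may be absent. Its origin is the centre of its underside, x along its length, z up as it lies.
- stub_green: A broken stub of green carving wax, visibly shorter and ragged: 62 mm long (x from -31 to +31 mm), 22 mm wide; the end from x = -31 to +3 mm is a full 16 mm thick (grip it there, at x = -14 mm), the rest is cut down to about 7 mm; about 25 g; may be absent. Its origin is the centre of its underside, x along its length, z up as it lies.
- stub_purple: A broken stub of purple carving wax, visibly shorter and ragged: 62 mm long (x from -31 to +31 mm), 22 mm wide; the end from x = -31 to +3 mm is a full 16 mm thick (grip it there, at x = -14 mm), the rest is cut down to about 7 mm; about 25 g; may be absent. Its origin is the centre of its underside, x along its length, z up as it lies.
- rod_green: A long square rod of green carving wax, 185 mm long (x), 12 x 12 mm, about 30 g, lying loosely in the stock tube with about 39 to 58 mm sticking out of the mouth; either the green or the purple rod is there, the other is absent. Its origin is its middle (on its centre line), x along its length, its -x end first out of the tube; it balances about its middle, so it tips down if it is let go with more than half its length out of the tube.
- rod_green_end_a (a point): Centre of the end face of the green rod at its -x end, the one that sticks out of the tube.
- rod_green_end_b (a point): Centre of the end face of the green rod at its +x end, the one inside the tube.
- rod_purple: A long square rod of purple carving wax, 185 mm long (x), 12 x 12 mm, about 30 g, lying loosely in the stock tube with about 39 to 58 mm sticking out of the mouth; either the green or the purple rod is there, the other is absent. Its origin is its middle (on its centre line), x along its length, its -x end first out of the tube; it balances about its middle, so it tips down if it is let go with more than half its length out of the tube.
- rod_purple_end_a (a point): Centre of the end face of the purple rod at its -x end, the one that sticks out of the tube.
- rod_purple_end_b (a point): Centre of the end face of the purple rod at its +x end, the one inside the tube.
- tray_green: Open birch stock tray with a band of green tape round its rim, fixed: outside 215 mm (x) x 110 mm (y) x 50 mm high (z), walls and floor 5 mm thick, inside 205 x 100 mm. The origin is the centre of its underside (2 mm above the worktop, on a thin mat), -x is its front end, towards the bench's edge.
- tray_purple: Open birch stock tray with a band of purple tape round its rim, fixed: outside 215 mm (x) x 110 mm (y) x 50 mm high (z), walls and floor 5 mm thick, inside 205 x 100 mm. The origin is the centre of its underside (2 mm above the worktop, on a thin mat), -x is its front end, towards the bench's edge.
- remelt_pan: Round open steel pan for wax scrap, fixed, 108 mm across the rim (96 mm at the foot), 36 mm high, wall 2.5 mm, floor 3 mm, a small wire lug on each side. The origin is the centre of its underside, z up.
- stock_tube: Clear tube lying level in a wooden cradle, fixed: 150 mm long along x, outside 26 mm, bore 21 mm, its centre line 48 mm above the worktop; open at its mouth (x = -75 mm), closed by a black cap at the other end. The origin is the centre of the cradle's underside on the worktop; -x is the way the rod comes out. The cradle is 130 x 60 mm; its cheeks reach 54 mm high and end 25 mm behind the mouth, its base board is 12 mm thick and ends 10 mm behind it.
- tube_mouth (a point): Centre of the tube's open mouth, on its centre line, 48 mm above the worktop. The rod rests on the bottom of the bore, its own centre line about 3 mm lower.
- needle_file: Needle file with a blue handle, 170 mm long, lying loose on the worktop; a bystander, to be left where it lies. The origin is the centre of its underside.
- tweezers: Steel tweezers, 126 mm long, lying loose on the worktop; a bystander, to be left where it lies. The origin is the centre of its underside.
- slide_calliper: Steel slide calliper, 205 mm long, lying loose on the worktop; a bystander, to be left where it lies. The origin is the centre of its underside.

How it is judged:
At the end, for the whole second after the job is handed in: Every bar and the rod lie in the tray of their colour (bar origins within 100 mm along and 47 mm across of its middle; both rod ends within 105 and 52 mm; all below 46 mm over its underside); every stub is in the pan (origin within 45 mm of its centre, below 34 mm); all at rest (x of bar_green_1 in the frame of tray_green between -0.1 and 0.1 m and y of bar_green_1 in the frame of tray_green between -0.047 and 0.047 m and z of bar_green_1 in the frame of tray_green between 0 and 0.046 m and linear speed of each of bar_green_1, bar_green_2, bar_green_3, bar_purple_1, bar_purple_2, rod_green, rod_purple, stub_green, stub_purple below 0.02 m/s and x of bar_green_2 in the frame of tray_green between -0.1 and 0.1 m and y of bar_green_2 in the frame of tray_green between -0.047 and 0.047 m and z of bar_green_2 in the frame of tray_green between 0 and 0.046 m and x of bar_green_3 in the frame of tray_green between -0.1 and 0.1 m and y of bar_green_3 in the frame of tray_green between -0.047 and 0.047 m and z of bar_green_3 in the frame of tray_green between 0 and 0.046 m and x of bar_purple_1 in the frame of tray_purple between -0.1 and 0.1 m and y of bar_purple_1 in the frame of tray_purple between -0.047 and 0.047 m and z of bar_purple_1 in the frame of tray_purple between 0 and 0.046 m and x of bar_purple_2 in the frame of tray_purple between -0.1 and 0.1 m and y of bar_purple_2 in the frame of tray_purple between -0.047 and 0.047 m and z of bar_purple_2 in the frame of tray_purple between 0 and 0.046 m and x of rod_green_end_a in the frame of tray_green between -0.105 and 0.105 m and y of rod_green_end_a in the frame of tray_green between -0.052 and 0.052 m and z of rod_green_end_a in the frame of tray_green between 0 and 0.046 m and x of rod_green_end_b in the frame of tray_green between -0.105 and 0.105 m and y of rod_green_end_b in the frame of tray_green between -0.052 and 0.052 m and z of rod_green_end_b in the frame of tray_green between 0 and 0.046 m and x of rod_purple_end_a in the frame of tray_purple between -0.105 and 0.105 m and y of rod_purple_end_a in the frame of tray_purple between -0.052 and 0.052 m and z of rod_purple_end_a in the frame of tray_purple between 0 and 0.046 m and x of rod_purple_end_b in the frame of tray_purple between -0.105 and 0.105 m and y of rod_purple_end_b in the frame of tray_purple between -0.052 and 0.052 m and z of rod_purple_end_b in the frame of tray_purple between 0 and 0.046 m and horizontal distance between each of stub_green, stub_purple and remelt_pan below 0.045 m and z of stub_green in the frame of remelt_pan between 0 and 0.034 m and z of stub_purple in the frame of remelt_pan between 0 and 0.034 m); the robot touches nothing.
It fails at once if a bystander (file, tweezers or calliper) is shifted by more than 50 mm (distance of any of needle_file, tweezers, slide_calliper from where it was at the start of the episode above 0.05 m).
Of rod_green, rod_purple only 1 to 1 are there at a start; the rules pass over those that are not, and their reading is None.
Of bar_green_1, bar_green_2, bar_green_3, bar_purple_1, bar_purple_2 only 4 to 5 are there at a start; the rules pass over those that are not, and their reading is None.
Of stub_green, stub_purple only 1 to 2 are there at a start; the rules pass over those that are not, and their reading is None.
At some moment in a run one of bar_green_1, bar_green_2, bar_green_3, bar_purple_1, bar_purple_2, stub_green, stub_purple may be knocked a few centimetres aside while the robot is not near it.
Once in a run the grip may slacken for a moment while it holds something.
It also fails if it takes over 210 s, if anything falls off the work surface, if the arm or the gripper's body presses on something with over 40 N, if the wrist force passes 120 N, or if a joint passes its speed limit or range.

### The arm

A 7-joint arm with a two-finger parallel gripper is mounted at the origin on a cart in front of the work surface, level with it; the furniture and walls round the work are solid. World frame = base frame: x ahead of the robot, y to its left, z up, the work surface at z = 0. Lengths are in m, angles in rad, forces in N, time in s.
With the tool pointing down it reaches from about 0.425 to 0.925 m from the base axis. Payload 6.8 kg.
Tool frame: the origin (TCP) lies midway between the tips of the shut fingers; the grasp point (between the pads) lies 19 mm behind it; z points along the fingers, y is the line along which they close (so a half turn about z gives the same grasp; the last joint's range is limited). The gripper opens to 85 mm and grips with 20 to 120 N. Pads are 22 mm wide; open, the fingers measure 114 mm over their backs; the gripper's body (76 mm by 85 mm) begins 54 mm behind the grasp point. The pads swing forward as they close: fully open they stand 13 mm farther back than shut.
Start: joints at [-0.108, 0.477, 0.022, 1.555, -0.011, 1.109, -0.083], TCP at [0.675, 0, 0.231] pointing down, gripper open.
Joint ranges: [-2.96, 2.96], [-0.34, 2.1], [-1.41, 1.46], [0.24, 2.44], [-1.37, 4.51], [0.17, 1.92], [-2.96, 2.96]. Speed limits (rad/s): [2.39, 2.39, 3.14, 3.14, 3.14, 3.14, 3.14].

### API

Orientations are given as a unit quaternion [w, x, y, z].
In Python, from station import * gives the robot as it stands.
- The arm moves only by the shell command python3 -m creep 'ROWS' [FORCE]. ROWS is JSON, a list of rows, each a list of 7 numbers: the gripper command: -1 is shut, 1 is fully open, values between are in proportion, then the shift along the world's x, y, z in mm, then the turn, a rotation vector about the world's x, y, z in rad. A call has 1 to 5 rows; each row shifts and turns the commanded pose from where the row before left it; what a row does not reach is not made up. A row lasts 1/8 s, in which the tool goes at most 62.5 mm and 10.7 degrees, less where a joint would pass 70% of its speed; a pose out of reach is approached as far as the arm can. A call is refused whole if a number of a shift passes 62.5 or a number of a turn 0.188, either way. A call with a gripper value outside its range is refused whole. The fingers move at their own pace and stop on an object; FORCE is the grip in N (left out, the last holds). Time passes only in rows, so rows that do not move let the fingers close. It gives the time, the measured TCP pose, the force, the opening and the grip force at its end, in the units of the state.
- get_obs(): the state, without advancing time (a new reading comes with each control period).
- read_camera(name): name is "scene" or "side" or "wrist"; returns (picture, depth): 400x640x3 uint8, red, green, blue; 400x640 float32, m along the optical axis (not along the pixel's ray), 0 where there is no reading.
- camera_params(name): a dict with "intrinsics" (3x3 intrinsics, pixels), "cam_to_world" (4x4, takes a point from camera to world coordinates); the wrist camera has in their place "mount" (4x4, takes a point from camera to tool coordinates, whose origin is the TCP and whose axes are the flange's). Camera axes: x right, y up, looking along -z (the intrinsics and any distortion apply to the point x, -y, -z); pixel columns grow to the right and rows downward; lengths in m; the calibration is good to about 2 mm. A picture is of the moment at which its call begins: read the wrist's pose just before it. camera_params takes no time and is no camera call.
- hand_in(): hands the job in; it is judged then, once.
The state is a dict: "t": time; "q": joint angles; "joint_vel": joint speeds; "joint_torque": joint torques, N m; "eef_pos": TCP position; "tool_rot": TCP orientation; "contact_force": force on the tool from outside, world axes, zero at the start; "torque": the same for the moment, N m; "gripper_width": opening from 0.0 (shut) to 1.0 (fully open); "grasp_force": force on a finger pad.
Only numpy, scipy, OpenCV 4.12 (cv2) and the standard library are available. Lean on these libraries where they do the work, as an engineer would, in place of code of your own. Each camera call takes 0.05 s, during which the arm holds its last target. There are 200 camera calls.

## Working session

There is one attempt and no reset: what is moved stays moved. The work goes in short steps, Python scripts to look and compute and a shell command to move; the robot and the scene stay as the last step left them, time stands still between calls to the robot, and variables do not carry over. Pictures are saved under pics/ and viewed, at most 17 in all, crops included, and the job is handed in when it is done.

```bash
mkdir -p pics; ls; python3 - <<'E'
from station import *
import cv2,numpy as np
o=get_obs();print(o['t'],o['eef_pos'],o['tool_rot'],o['gripper_width'])
for n in ['scene','side']:
    p,d=read_camera(n);cv2.imwrite(f'pics/{n}0.png',p[:,:,::-1]);np.savez(f'{n}0.npz',p=p,d=d)
    c=camera_params(n);print(n,c)
print(camera_params('wrist'))
E
```

```text
pics
0.0 [ 6.74401761e-01 -1.91703651e-05  2.30333070e-01] [-5.98092816e-04  7.07107835e-01  7.07105148e-01 -6.80193393e-04] 0.9968545461134336
scene {'intrinsics': array([[399.7542197 ,   0.        , 324.26665441],
       [  0.        , 399.7542197 , 197.21283409],
       [  0.        ,   0.        ,   1.        ]]), 'cam_to_world': array([[ 0.82146214,  0.33754029, -0.45963737,  0.04625685],
       [-0.56995828,  0.51231417, -0.64240311, -0.82377757],
       [ 0.0186418 ,  0.78968395,  0.61323058,  0.7194124 ],
       [ 0.        ,  0.        ,  0.        ,  1.        ]])}
side {'intrinsics': array([[368.53200241,   0.        , 322.22086786],
       [  0.        , 368.53200241, 195.94536218],
       [  0.        ,   0.        ,   1.        ]]), 'cam_to_world': array([[ 0.52919968,  0.63830118, -0.55903426, -0.00885989],
       [-0.84849604,  0.39695908, -0.34996851, -0.46559331],
       [-0.00147159,  0.65954158,  0.75166664,  0.7360011 ],
       [ 0.        ,  0.        ,  0.        ,  1.        ]])}
{'intrinsics': array([[330.44139584,   0.        , 319.83432795],
       [  0.        , 330.44139584, 192.2322641 ],
       [  0.        ,   0.        ,   1.        ]]), 'mount': array([[ 1.15325836e-03,  9.50757218e-01,  3.09934482e-01,
         7.96299640e-02],
       [ 9.99999311e-01, -1.02821398e-03, -5.66815592e-04,
        -7.16289110e-05],
       [-2.20225047e-04,  3.09934922e-01, -9.50757748e-01,
        -1.43261085e-01],
       [ 0.00000000e+00,  0.00000000e+00,  0.00000000e+00,
         1.00000000e+00]])}
```

View pics/scene0.png

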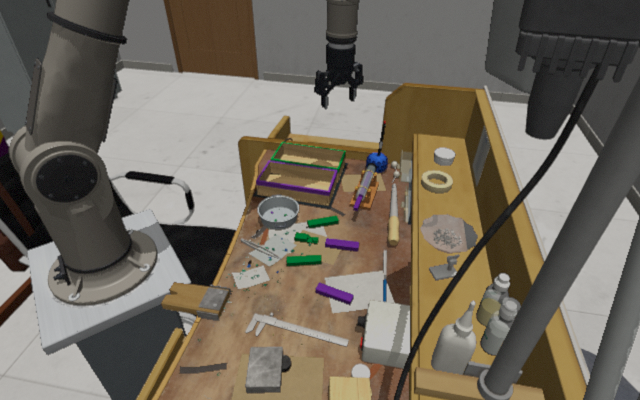

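View pics/side0.png

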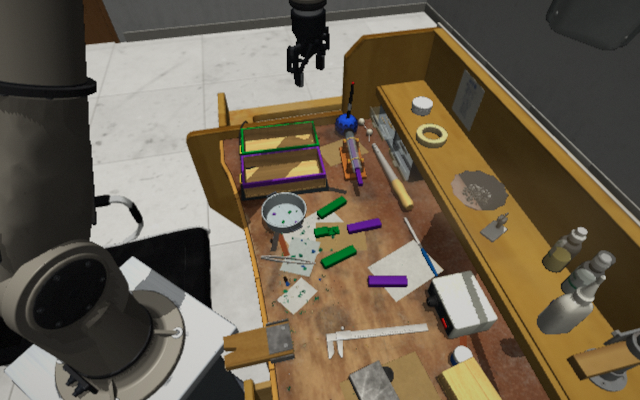

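Scene view: green bars at (323,221) and (303,260), a green stub at (306,238), purple bars at (342,244) and (334,293), and a purple rod in the tube at (362,195). The green tray is behind the purple one at about (300,170), and the pan is at (278,212). The side view agrees.

```bash
cat > h.py <<'E'
from station import *
import cv2,numpy as np
from scipy.spatial.transform import Rotation as R
def pose(n):
    c=camera_params(n)
    if n!='wrist': return c['intrinsics'],c['cam_to_world']
    o=get_obs();q=o['tool_rot'];T=np.eye(4);T[:3,:3]=R.from_quat([q[1],q[2],q[3],q[0]]).as_matrix();T[:3,3]=o['eef_pos']
    return c['intrinsics'],T@c['mount']
def look(n,save=None):
    K,T=pose(n);p,d=read_camera(n)
    if save: cv2.imwrite(f'pics/{save}.png',p[:,:,::-1])
    v,u=np.mgrid[:400,:640]
    P=np.stack([(u-K[0,2])/K[0,0]*d,-(v-K[1,2])/K[1,1]*d,-d],-1)@T[:3,:3].T+T[:3,3]
    P[d==0]=np.nan
    return p,P
def mask(p,col):
    h=cv2.cvtColor(p,cv2.COLOR_RGB2HSV)
    lo,hi=((50,90,40),(80,255,255)) if col=='green' else ((125,90,40),(155,255,255))
    return cv2.inRange(h,lo,hi)
def comps(n,box=None,save=None,zmin=.004,amin=40,z0=0):
    """coloured blobs: (colour, centre xyz of top, rect long, short, heading of long side deg)"""
    p,P=look(n,save)
    for col in('green','purple'):
        m=cv2.morphologyEx(mask(p,col),cv2.MORPH_OPEN,np.ones((2,2)))
        k,l,s,c=cv2.connectedComponentsWithStats(m)
        for i in range(1,k):
            if s[i,4]<amin: continue
            Q=P[l==i];Q=Q[np.isfinite(Q[:,0])]
            if len(Q)<20: continue
            zt=np.percentile(Q[:,2],92);A=Q[Q[:,2]>zt-.004]
            (cx,cy),(w,h),a=cv2.minAreaRect((A[:,:2]*1000).astype(np.float32))
            if w<h: w,h,a=h,w,a+90
            print(col,'px',c[i].round(),'n',s[i,4],'ctr',round(cx,1),round(cy,1),'ztop',round(zt*1000,1),'L',round(w),round(h),'ang',round((a+90)%180-90,1))
    return p,P
E
python3 - <<'E'
from h import *
for n in ('scene','side'):
    print(n);p,P=comps(n)
    np.save(n+'P.npy',P)
E
```

```text
scene
green px [276. 157.] n 40 ctr 536.6 131.3 ztop 53.7 L 54 23 ang 70.7
green px [342. 162.] n 48 ctr 692.1 -5.3 ztop 52.2 L 88 3 ang 42.1
green px [324. 222.] n 244 ctr 513.5 -169.7 ztop 16.9 L 82 23 ang -19.0
green px [306. 239.] n 173 ctr 433.9 -188.2 ztop 16.1 L 30 18 ang -38.8
green px [304. 261.] n 319 ctr 397.5 -258.2 ztop 16.9 L 80 20 ang -29.1
purple px [299. 187.] n 420 ctr 538.2 0.7 ztop 52.2 L 213 110 ang -47.0
purple px [359. 203.] n 78 ctr 614.9 -188.7 ztop 52.2 L 58 11 ang 34.9
purple px [343. 245.] n 298 ctr 504.5 -265.3 ztop 16.9 L 80 21 ang -42.4
purple px [335. 294.] n 381 ctr 398.4 -379.9 ztop 17.0 L 80 22 ang -58.8
side
green px [274. 146.] n 296 ctr 623.2 74.8 ztop 54.1 L 216 119 ang -47.8
green px [332. 207.] n 228 ctr 511.9 -169.9 ztop 17.9 L 82 17 ang -18.9
green px [327. 232.] n 190 ctr 437.0 -194.9 ztop 17.0 L 52 15 ang -46.5
green px [339. 257.] n 306 ctr 393.3 -259.1 ztop 17.9 L 82 17 ang -29.6
purple px [283. 174.] n 667 ctr 537.8 1.5 ztop 53.5 L 216 110 ang -47.6
purple px [360. 177.] n 95 ctr 609.8 -190.9 ztop 52.9 L 53 11 ang 37.3
purple px [365. 226.] n 329 ctr 502.2 -266.8 ztop 17.9 L 84 18 ang -44.5
purple px [388. 282.] n 426 ctr 396.1 -379.5 ztop 17.7 L 83 19 ang -59.4
```

```bash
python3 - <<'E'
from h import *
for n,px,sp,tu in(('scene',(278,212),(306,239),(362,195)),('side',(284,212),(327,232),(355,160))):
    P=np.load(n+'P.npy');p=np.load(n+'0.npz')['p']
    def reg(c,r): return P[c[1]-r:c[1]+r,c[0]-r:c[0]+r].reshape(-1,3)
    Q=reg(px,32);Q=Q[(Q[:,2]>.031)&(Q[:,2]<.042)]
    print(n,'pan',cv2.minEnclosingCircle((Q[:,:2]*1000).astype(np.float32)),len(Q))
    m=mask(p,'green');m2=np.zeros_like(m);m2[sp[1]-14:sp[1]+14,sp[0]-18:sp[0]+18]=1
    Q=P[(m>0)&(m2>0)];Q=Q[np.isfinite(Q[:,0])]
    for lo,hi in((.012,.02),(.003,.0095),(.003,.02)):
        A=Q[(Q[:,2]>lo)&(Q[:,2]<hi)]
        print('stub',lo,len(A),cv2.minAreaRect((A[:,:2]*1000).astype(np.float32)),(A.mean(0)*1000).round(1))
    m=mask(p,'purple');m2=np.zeros_like(m);m2[tu[1]-35:tu[1]+30,tu[0]-15:tu[0]+15]=1
    Q=P[(m>0)&(m2>0)];Q=Q[np.isfinite(Q[:,0])]
    A=Q[Q[:,2]>.044]
    print('rod',cv2.minAreaRect((A[:,:2]*1000).astype(np.float32)),A[:,:2].min(0),A[:,:2].max(0))
    h=cv2.cvtColor(p,cv2.COLOR_RGB2HSV);o=cv2.inRange(h,(4,150,80),(18,255,255))
    Q=P[(o>0)&(m2>0)];Q=Q[np.isfinite(Q[:,0])];A=Q[Q[:,2]>.03]
    if len(A)>3:print('cradle',len(A),cv2.minAreaRect((A[:,:2]*1000).astype(np.float32)))
a=cv2.imread('pics/scene0.png')[130:310,200:440];b=cv2.imread('pics/side0.png')[100:280,220:460]
cv2.imwrite('pics/crop.png',cv2.resize(np.vstack([a,b])[:,:],None,fx=1.65,fy=1.65))
E
```

```text
scene pan ((430.2220458984375, -41.2701530456543), 107.56893920898438) 385
stub 0.012 87 ((451.7138366699219, -176.47247314453125), (60.30938720703125, 47.08290481567383), 47.93476104736328) [ 437.7 -183.7   14.9]
stub 0.003 80 ((462.3518371582031, -178.63250732421875), (71.98101043701172, 56.63932418823242), 41.75844955444336) [ 455.7 -195.9    7. ]
stub 0.003 202 ((460.93377685546875, -178.73065185546875), (74.2274398803711, 58.38177490234375), 41.75844955444336) [ 447.1 -190.7   11.1]
rod ((614.0599365234375, -187.52671813964844), (58.22209930419922, 12.5062255859375), 38.71992874145508) [ 0.58953578 -0.20865189] [ 0.6372685  -0.16848197]
cradle 62 ((686.0947265625, -132.217041015625), (92.88435363769531, 45.246681213378906), 37.54104232788086)
side pan ((456.477294921875, -67.50590515136719), 97.7370376586914) 482
stub 0.012 114 ((439.8631591796875, -194.62864685058594), (19.602872848510742, 56.450199127197266), 43.4964714050293) [ 433.7 -189.6   15.5]
stub 0.003 53 ((438.4391784667969, -200.0111083984375), (26.15062713623047, 59.39844512939453), 52.108375549316406) [ 447.8 -206.2    6.5]
stub 0.003 187 ((438.7485656738281, -198.2142791748047), (26.824934005737305, 59.942413330078125), 45.645015716552734) [ 439.1 -196.1   12.5]
rod ((612.09228515625, -189.10733032226562), (59.13267135620117, 11.512667655944824), 37.59542465209961) [ 0.58719424 -0.20927135] [ 0.63562157 -0.16859994]
cradle 64 ((686.8519287109375, -130.49127197265625), (100.40577697753906, 43.90744400024414), 37.81279754638672)
```

View pics/crop.png

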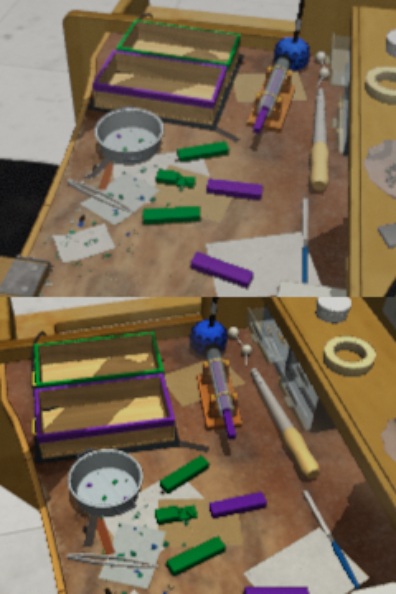

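The crop shows the stub's thick end at left (crop 165,178; scene 300,238) and the rod end in front of the tube mouth (crop 262,122). I'll start with the purple bar nearest the front.

```bash
python3 -m creep '[[0.3,-28,-38,-13,0,0,0.054],[0.3,-28,-38,-13,0,0,0.054],[0.3,-28,-38,-13,0,0,0.054],[0.3,-28,-38,-13,0,0,0.054],[0.3,-28,-38,-13,0,0,0.054]]' 60
python3 -m creep '[[0.3,-28,-38,-13,0,0,0.054],[0.3,-28,-38,-13,0,0,0.054],[0.3,-28,-38,-13,0,0,0.054],[0.3,-28,-38,-13,0,0,0.054],[0.3,-28,-38,-13,0,0,0.054]]'
cat >> h.py <<'E'
def st():
    o=get_obs();q=o['tool_rot'];M=R.from_quat([q[1],q[2],q[3],q[0]]).as_matrix()
    print('t',round(o['t'],2),'tcp',(np.array(o['eef_pos'])*1000).round(1),'closedir',round(np.degrees(np.arctan2(M[1,1],M[0,1])),1),'tilt',M[:2,2].round(3),'w',round(o['gripper_width']*85,1),'gf',np.round(o['grasp_force'],1),'q7',np.round(o['q'],2)[[0,6]],'F',np.round(o['contact_force'],1))
E
python3 -c "
from h import *
st();comps('wrist',save='w1')"
```

```text
t: 0.82
eef_pos: [0.5339, -0.1912, 0.1659]
tool_rot: [0.0, 0.605, 0.796, -0.0]
contact_force: [0.8, -0.1, 0.2]
gripper_width: 0.651
grasp_force: 0.0
t: 1.45
eef_pos: [0.3941, -0.3811, 0.1009]
tool_rot: [0.0, 0.492, 0.871, 0.0]
contact_force: [1.0, -0.7, 0.5]
gripper_width: 0.649
grasp_force: 0.0
t 1.45 tcp [ 394.1 -381.1  100.9] closedir 31.1 tilt [ 0. -0.] w 55.1 gf 0.0 q7 [0.65 1.2 ] F [ 1.  -0.7  0.5]
green px [429.  49.] n 3894 ctr 400.9 -257.7 ztop 17.6 L 73 22 ang -28.8
green px [542.  21.] n 1487 ctr 453.4 -205.7 ztop 12.7 L 27 22 ang -40.9
green px [515.  18.] n 106 ctr 440.7 -212.1 ztop 5.3 L 10 5 ang 35.7
purple px [544. 133.] n 4028 ctr 503.6 -262.8 ztop 17.6 L 85 23 ang -44.5
purple px [329. 191.] n 3091 ctr 398.8 -375.7 ztop 17.6 L 85 21 ang -57.8
```

View pics/w1.png

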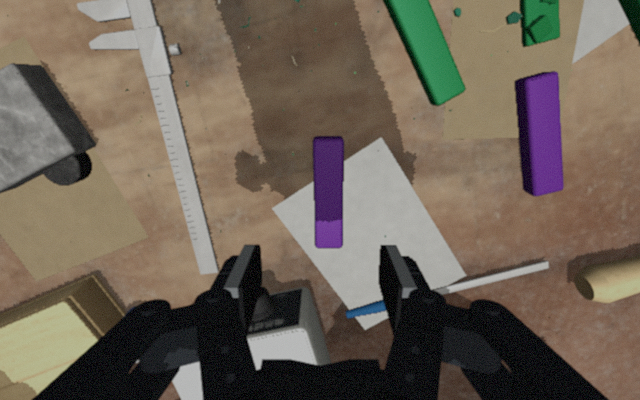

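The purple bar is at wrist px (329,191), almost under the TCP. The white box is near the bottom at (270,340). I'll check its height and clearance before descending.

```bash
python3 - <<'E'
from h import *
P=np.load('sideP.npy').reshape(-1,3)
c=np.array([.399,-.376]);d=P[:,:2]-c;r=np.linalg.norm(d,axis=1)
for lo in(.025,.05,.075):
    s=(P[:,2]>lo)&(P[:,2]<.14)&(r<.2)
    k=np.where(s)[0];k=k[np.argsort(r[k])[:1]];print(lo,s.sum(),P[k].round(3),r[k].round(3),P[s][:,2].max() if s.any() else '')
E
```

```text
0.025 5481 [[ 0.423 -0.46   0.036]] [0.088] 0.1378432317953575
0.05 4720 [[ 0.427 -0.46   0.051]] [0.088] 0.1378432317953575
0.075 2472 [[ 0.507 -0.485  0.105]] [0.154] 0.1378432317953575
```

```bash
python3 -m creep '[[0.3,5,5,-30,0,0,0.02],[0.3,0,0,-40,0,0,0],[0.3,0,0,-20,0,0,0],[0.3,0,0,-8,0,0,0],[-1,0,0,0,0,0,0]]' 60
python3 -m creep '[[-1,0,0,0,0,0,0],[-1,0,0,0,0,0,0],[-1,0,0,0,0,0,0],[-1,0,0,20,0,0,0],[-1,0,0,60,0,0,0]]'
python3 -m creep '[[-1,0,0,40,0,0,0],[-1,0,0,0,0,0,0]]'; python3 -c "
from h import *
st()"
```

```text
t: 2.12
eef_pos: [0.4001, -0.3749, 0.0033]
tool_rot: [-0.0, 0.484, 0.875, 0.0]
contact_force: [0.8, 1.1, 0.5]
gripper_width: 0.452
grasp_force: 0.0
t: 2.75
eef_pos: [0.3983, -0.3735, 0.082]
tool_rot: [-0.003, 0.484, 0.875, 0.0]
contact_force: [1.1, -0.7, 0.3]
gripper_width: 0.235
grasp_force: 58.9
t: 3.0
eef_pos: [0.4019, -0.3766, 0.127]
tool_rot: [0.004, 0.484, 0.875, -0.001]
contact_force: [1.1, 0.2, -1.2]
gripper_width: 0.239
grasp_force: 58.9
t 3.0 tcp [ 401.9 -376.6  127. ] closedir 32.1 tilt [ 0.006 -0.004] w 20.3 gf 58.9 q7 [0.64 1.2 ] F [ 1.1  0.2 -1.2]
```

```bash
python3 -m creep '[[-1,19,41,0,0,0,0.022],[-1,20,41,0,0,0,0.022],[-1,20,41,0,0,0,0.023],[-1,20,41,0,0,0,0.023],[-1,20,41,0,0,0,0.023]]'
python3 -m creep '[[-1,20,41,0,0,0,0.023],[-1,20,41,0,0,0,0.023],[-1,19,42,0,0,0,0.022],[-1,0,0,-10,0,0,0],[-1,0,0,0,0,0,0]]'
python3 -c "
from h import *
st()
p,P=comps('wrist',save='w2')"
```

```text
t: 3.62
eef_pos: [0.4987, -0.1685, 0.1223]
tool_rot: [-0.001, 0.434, 0.901, -0.0]
contact_force: [0.5, -0.3, 0.1]
gripper_width: 0.237
grasp_force: 58.9
t: 4.25
eef_pos: [0.5563, -0.0466, 0.1115]
tool_rot: [-0.002, 0.403, 0.915, -0.001]
contact_force: [-0.2, -0.6, -1.7]
gripper_width: 0.234
grasp_force: 58.9
t 4.25 tcp [556.3 -46.6 111.5] closedir 42.4 tilt [-0.004 -0.   ] w 19.9 gf 58.9 q7 [0.08 0.64] F [-0.2 -0.6 -1.7]
green px [511. 185.] n 6404 ctr 639.6 70.7 ztop 54.2 L 185 113 ang -48.2
green px [141. 100.] n 79 ctr 413.2 -83.8 ztop 7.4 L 8 5 ang 15.3
green px [  4. 116.] n 101 ctr 343.6 -163.4 ztop 5.8 L 9 7 ang -46.2
green px [182. 128.] n 76 ctr 447.3 -79.6 ztop 7.2 L 7 5 ang -4.8
green px [ 11. 140.] n 56 ctr 356.5 -175.8 ztop 5.7 L 8 5 ang 77.7
green px [ 39. 199.] n 56 ctr 394.1 -205.9 ztop 4.9 L 8 6 ang -3.9
green px [ 95. 228.] n 1939 ctr 441.5 -189.1 ztop 17.3 L 54 21 ang -43.6
green px [182. 257.] n 2328 ctr 529.4 -127.0 ztop 17.6 L 112 77 ang 62.3
green px [ 16. 265.] n 1374 ctr 408.1 -260.1 ztop 17.5 L 59 22 ang -29.0
purple px [270. 122.] n 2661 ctr 504.9 -28.8 ztop 54.2 L 151 15 ang -47.4
purple px [441. 148.] n 3386 ctr 571.6 11.4 ztop 54.1 L 182 55 ang -47.5
purple px [177.  71.] n 85 ctr 421.1 -49.9 ztop 7.2 L 8 5 ang -75.8
purple px [138. 145.] n 72 ctr 429.4 -113.3 ztop 7.1 L 8 4 ang -88.2
purple px [321. 256.] n 7948 ctr 556.5 -46.0 ztop 124.5 L 86 22 ang -47.7
purple px [111. 316.] n 1991 ctr 491.6 -181.5 ztop 17.6 L 215 52 ang -85.9
purple px [225. 377.] n 115 ctr 530.1 -47.7 ztop 197.5 L 2 1 ang -61.2
```

View pics/w2.png

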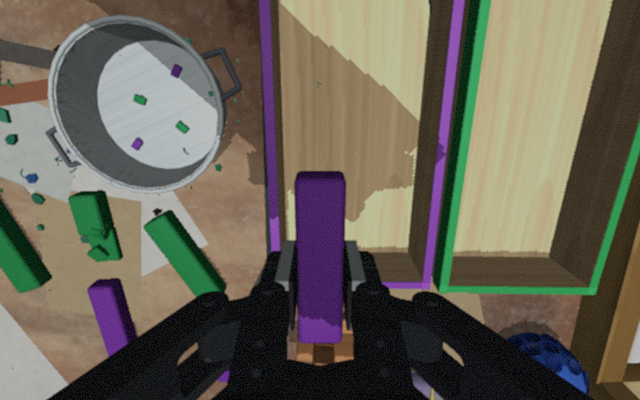

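The bar is held over the purple tray, lined up with it. The pan is at about px (140,103).

```bash
python3 -m creep '[[-1,1,0,-40,0,0,0],[-1,0,0,-40,0,0,0],[-1,0,0,-19,0,0,0],[-1,0,0,0,0,0,0],[-0.3,0,0,0,0,0,0]]'
python3 -m creep '[[-0.3,0,0,0,0,0,0],[-0.3,0,0,0,0,0,0],[-0.3,0,0,40,0,0,0],[-0.3,0,0,58,0,0,0],[-0.3,0,0,0,0,0,0]]'
python3 -c "
from h import *
st()
p,P=look('wrist')
Q=P[:,:260].reshape(-1,3);Q=Q[(Q[:,2]>.034)&(Q[:,2]<.045)&(Q[:,0]<.52)]
for i in range(3):
    A=np.c_[Q[:,:2]*2,np.ones(len(Q))];s=np.linalg.lstsq(A,(Q[:,:2]**2).sum(1),rcond=None)[0]
    r=np.sqrt(s[2]+s[0]**2+s[1]**2);e=abs(np.hypot(*(Q[:,:2]-s[:2]).T)-r);print(s[:2],r,len(Q));Q=Q[e<.006]
Q=P[150:360,300:345].reshape(-1,3);Q=Q[(Q[:,2]<.04)];print('bar z',np.nanpercentile(Q[:,2],95))
"
```

```text
t: 4.92
eef_pos: [0.5594, -0.0467, 0.0149]
tool_rot: [0.0, 0.404, 0.915, 0.0]
contact_force: [0.9, -0.0, 0.1]
gripper_width: 0.352
grasp_force: 0.0
t: 5.55
eef_pos: [0.5625, -0.046, 0.1171]
tool_rot: [0.004, 0.403, 0.915, 0.002]
contact_force: [1.5, 0.4, 0.3]
gripper_width: 0.354
grasp_force: 0.0
t 5.55 tcp [562.5 -46.  117.1] closedir 42.4 tilt [ 0.009 -0.   ] w 30.1 gf 0.0 q7 [0.08 0.64] F [1.5 0.4 0.3]
[ 0.42687416 -0.07912295] 0.05299317859095396 4517
[ 0.42686775 -0.07912649] 0.052966729306640814 4509
[ 0.42686775 -0.07912649] 0.052966729306640814 4509
bar z 0.0312919313557603
```

```bash
python3 -m creep '[[0.2,-11,-44,0,0,0,0.013],[0.2,-11,-44,0,0,0,0.013],[0.2,-11,-44,0,0,0,0.013],[0.2,-11,-43,0,0,0,0.013],[0.2,-11,-43,0,0,0,0.013]]'
python3 -m creep '[[0.2,0,0,-12,0,0,0],[0.2,0,0,0,0,0,0]]'
python3 -c "
from h import *
st();comps('wrist',amin=300)"
```

```text
t: 6.22
eef_pos: [0.5026, -0.2649, 0.111]
tool_rot: [-0.001, 0.373, 0.928, 0.0]
contact_force: [0.1, 0.2, 0.8]
gripper_width: 0.599
grasp_force: 0.0
t: 6.48
eef_pos: [0.5028, -0.2628, 0.0984]
tool_rot: [-0.002, 0.373, 0.928, 0.0]
contact_force: [0.6, 1.1, 0.8]
gripper_width: 0.602
grasp_force: 0.0
t 6.47 tcp [ 502.8 -262.8   98.4] closedir 46.2 tilt [-0.003  0.002] w 51.2 gf 0.0 q7 [0.45 1.12] F [0.6 1.1 0.8]
green px [215.  76.] n 4573 ctr 397.1 -254.5 ztop 17.6 L 84 21 ang -29.0
green px [334.  64.] n 3192 ctr 441.8 -190.7 ztop 17.4 L 54 20 ang -45.1
green px [435. 113.] n 4121 ctr 513.6 -165.3 ztop 17.6 L 84 22 ang -19.2
purple px [618.  75.] n 4406 ctr 552.4 -88.8 ztop 53.8 L 70 25 ang -28.2
purple px [323. 198.] n 3160 ctr 504.6 -262.0 ztop 17.6 L 85 21 ang -43.8
purple px [522. 256.] n 1838 ctr 611.6 -184.8 ztop 52.6 L 59 16 ang 37.5
```

```bash
python3 -m creep '[[0.2,1,2,-40,0,0,0],[0.2,0,0,-40,0,0,0],[0.2,0,0,-17,0,0,0],[0.2,0,0,0,0,0,0],[-1,0,0,0,0,0,0]]' 60
python3 -m creep '[[-1,0,0,0,0,0,0],[-1,0,0,0,0,0,0],[-1,0,0,0,0,0,0],[-1,0,0,40,0,0,0],[-1,0,0,60,0,0,0]]'
python3 -m creep '[[-1,-2,48,5,0,0,-0.013],[-1,-2,48,5,0,0,-0.013],[-1,-2,48,0,0,0,-0.013],[-1,-2,48,0,0,0,-0.013],[-1,-2,48,0,0,0,-0.013]]'
python3 -m creep '[[-1,0,48,0,0,0,0],[-1,0,0,0,0,0,0],[-1,0,0,0,0,0,0]]'
python3 -c "
from h import *
st()
comps('wrist',amin=300,save='w3')"
```

```text
t: 7.15
eef_pos: [0.5062, -0.2621, 0.0046]
tool_rot: [0.001, 0.373, 0.928, 0.0]
contact_force: [-0.4, 0.2, -0.0]
gripper_width: 0.402
grasp_force: 0.0
t: 7.78
eef_pos: [0.5039, -0.2616, 0.1037]
tool_rot: [-0.001, 0.373, 0.928, 0.0]
contact_force: [1.4, -1.5, -0.1]
gripper_width: 0.239
grasp_force: 58.9
t: 8.4
eef_pos: [0.4952, -0.0206, 0.1142]
tool_rot: [0.001, 0.403, 0.915, 0.0]
contact_force: [0.5, -0.8, -0.6]
gripper_width: 0.237
grasp_force: 58.8
t: 8.78
eef_pos: [0.4951, 0.0254, 0.1138]
tool_rot: [0.0, 0.403, 0.915, -0.0]
contact_force: [1.1, -0.8, -0.7]
gripper_width: 0.24
grasp_force: 58.9
t 8.78 tcp [495.1  25.4 113.8] closedir 42.5 tilt [ 0.001 -0.   ] w 20.4 gf 58.9 q7 [-0.03  0.48] F [ 1.1 -0.8 -0.7]
green px [529. 197.] n 7030 ctr 607.2 75.0 ztop 54.1 L 199 156 ang -48.3
green px [113. 322.] n 1371 ctr 433.9 -106.6 ztop 17.6 L 213 38 ang -88.1
green px [ 30. 339.] n 2011 ctr 396.9 -253.4 ztop 17.5 L 85 22 ang -28.5
purple px [358. 165.] n 5040 ctr 508.6 38.8 ztop 54.2 L 126 111 ang -47.6
purple px [321. 255.] n 8010 ctr 494.5 27.0 ztop 126.2 L 85 22 ang -47.8
```

View pics/w3.png

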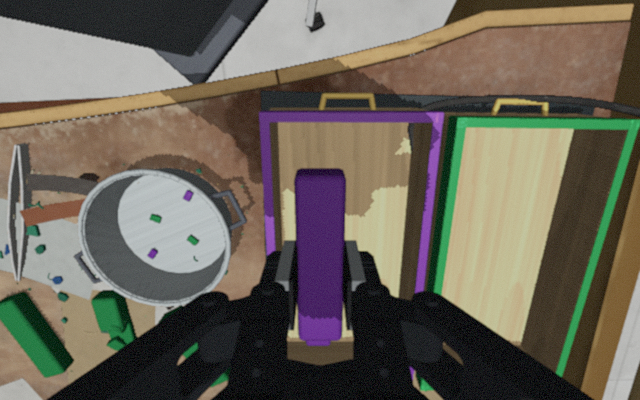

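```bash
python3 -m creep '[[-1,-1,-1,-40,0,0,0],[-1,0,0,-40,0,0,0],[-1,0,0,-20,0,0,0],[-1,0,0,0,0,0,0],[-0.3,0,0,0,0,0,0]]'
python3 -m creep '[[-0.3,0,0,0,0,0,0],[-0.3,0,0,0,0,0,0],[-0.3,0,0,40,0,0,0],[-0.3,0,0,60,0,0,0],[-0.3,-11,-43,0,0,0,0.013]]'
python3 -m creep '[[0,-12,-43,0,0,0,0.013],[0,-12,-42,0,0,0,0.013],[0,-12,-42,-4,0,0,0.013],[0,-11,-41,-5,0,0,0.013],[0,0,0,0,0,0,0]]'
python3 - <<'E'
from h import *
st()
p,P=comps('wrist',amin=300,save='w4')
m=mask(p,'green');Q=P[(m>0)];Q=Q[np.hypot(Q[:,0]-.44,Q[:,1]+.19)<.05]
for lo,hi in((.012,.02),(.003,.0095),(.003,.02)):
    A=Q[(Q[:,2]>lo)&(Q[:,2]<hi)];print(lo,len(A),cv2.minAreaRect((A[:,:2]*1000).astype(np.float32)))
E
```

```text
t: 9.45
eef_pos: [0.495, 0.024, 0.0136]
tool_rot: [0.001, 0.404, 0.915, 0.0]
contact_force: [0.1, -0.5, -0.7]
gripper_width: 0.348
grasp_force: 0.0
t: 10.07
eef_pos: [0.4871, -0.0153, 0.1177]
tool_rot: [0.004, 0.394, 0.919, 0.003]
contact_force: [0.2, -0.7, -1.1]
gripper_width: 0.352
grasp_force: 0.0
t: 10.7
eef_pos: [0.434, -0.1894, 0.104]
tool_rot: [-0.001, 0.376, 0.927, -0.001]
contact_force: [-0.3, 0.5, 0.0]
gripper_width: 0.503
grasp_force: 0.0
t 10.7 tcp [ 434.  -189.4  104. ] closedir 45.8 tilt [-0.002 -0.001] w 42.7 gf 0.0 q7 [0.38 1.02] F [-0.3  0.5  0. ]
green px [223. 214.] n 2806 ctr 394.0 -254.2 ztop 17.7 L 78 60 ang -67.8
green px [326. 205.] n 1953 ctr 440.5 -188.9 ztop 17.4 L 53 20 ang -44.5
green px [413. 244.] n 2618 ctr 503.1 -161.5 ztop 17.6 L 106 23 ang -17.7
purple px [600. 150.] n 7662 ctr 525.6 -53.2 ztop 54.0 L 178 62 ang -27.5
0.012 1510 ((455.5772705078125, -177.39129638671875), (59.86626434326172, 57.83675003051758), 44.47450637817383)
0.003 552 ((429.56512451171875, -207.42681884765625), (60.00659942626953, 60.94419860839844), 47.875858306884766)
0.003 2175 ((439.995361328125, -193.01084899902344), (97.94212341308594, 60.61454391479492), 15.117361068725586)
```

View pics/w4.png

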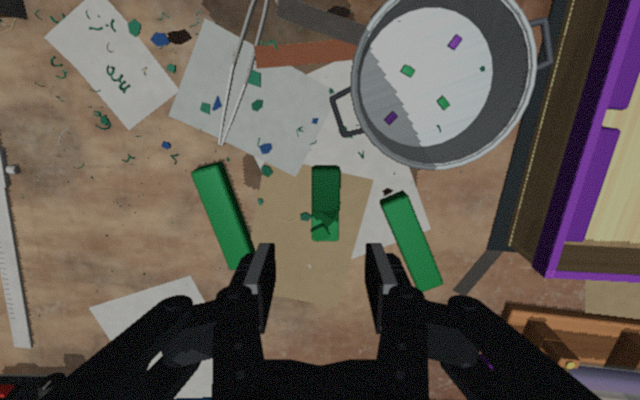

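The stub is at px (326,205), thick end upward (row about 185). Both green bars are clear of the fingers.

```bash
python3 -m creep '[[-0.15,0,7,-40,0,0,0],[-0.15,0,0,-40,0,0,0],[-0.15,0,0,-20,0,0,0],[-0.15,0,0,0,0,0,0],[-1,0,0,0,0,0,0]]' 60
python3 -m creep '[[-1,0,0,0,0,0,0],[-1,0,0,0,0,0,0],[-1,0,0,0,0,0,0],[-1,0,0,40,0,0,0],[-1,0,0,50,0,0,0]]'
python3 -m creep '[[-1,-3,37,0,0,0,0],[-1,-3,37,0,0,0,0],[-1,-3,36,0,0,0,0],[-1,0,0,0,0,0,0],[-1,0,0,0,0,0,0]]'
python3 -c "
from h import *
st();p,P=comps('wrist',amin=300)"
```

```text
t: 11.38
eef_pos: [0.4367, -0.1783, 0.0051]
tool_rot: [0.0, 0.373, 0.928, 0.0]
contact_force: [-6.0, 4.1, 12.8]
gripper_width: 0.237
grasp_force: 61.1
t: 12.0
eef_pos: [0.4352, -0.1788, 0.0948]
tool_rot: [-0.001, 0.373, 0.928, -0.0]
contact_force: [0.3, 0.0, 0.0]
gripper_width: 0.233
grasp_force: 58.8
t: 12.62
eef_pos: [0.4271, -0.0696, 0.0945]
tool_rot: [0.0, 0.373, 0.928, -0.0]
contact_force: [-0.0, 0.1, 0.4]
gripper_width: 0.236
grasp_force: 58.8
t 12.62 tcp [427.1 -69.6  94.5] closedir 46.2 tilt [ 0. -0.] w 20.0 gf 58.8 q7 [0.17 0.74] F [-0.   0.1  0.4]
green px [610. 310.] n 2727 ctr 559.2 25.9 ztop 53.9 L 196 94 ang -2.0
green px [319. 293.] n 5839 ctr 435.3 -77.1 ztop 106.6 L 54 22 ang -45.2
green px [124. 307.] n 2059 ctr 373.6 -186.3 ztop 17.5 L 175 51 ang -80.4
purple px [485. 181.] n 12271 ctr 468.8 22.7 ztop 53.8 L 159 78 ang -80.7
purple px [604. 285.] n 1933 ctr 552.8 29.5 ztop 54.1 L 183 104 ang -2.5
```

```bash
python3 -m creep '[[-1,-4,0,-35,0,0,0],[-1,0,0,-40,0,0,0],[-1,0,0,0,0,0,0],[-0.3,0,0,0,0,0,0],[-0.3,0,0,0,0,0,0]]'
python3 -m creep '[[-0.3,0,0,0,0,0,0],[-0.3,0,0,40,0,0,0],[-0.3,0,0,50,0,0,0],[0,-6,-46,0,0,0,0.065],[0.2,-6,-46,0,0,0,0.065]]'
python3 -m creep '[[0.2,-7,-46,-5,0,0,0.065],[0.2,-7,-46,0,0,0,0.065],[0.2,0,0,0,0,0,0],[0.2,0,0,0,0,0,0]]'
python3 -c "
from h import *
st();p,P=comps('wrist',amin=300,save='w5')"
```

```text
t: 13.3
eef_pos: [0.4242, -0.0694, 0.0207]
tool_rot: [0.001, 0.373, 0.928, 0.0]
contact_force: [0.4, -0.0, 0.2]
gripper_width: 0.347
grasp_force: 0.0
t: 13.92
eef_pos: [0.4118, -0.1619, 0.1109]
tool_rot: [0.002, 0.31, 0.951, 0.0]
contact_force: [0.4, 0.0, -0.0]
gripper_width: 0.6
grasp_force: 0.0
t: 14.42
eef_pos: [0.3971, -0.2526, 0.1046]
tool_rot: [0.0, 0.25, 0.968, 0.0]
contact_force: [0.8, 0.3, 0.4]
gripper_width: 0.599
grasp_force: 0.0
t 14.43 tcp [ 397.1 -252.6  104.6] closedir 61.0 tilt [0. 0.] w 51.0 gf 0.0 q7 [0.56 1.43] F [0.8 0.3 0.4]
green px [562. 126.] n 2782 ctr 430.6 -79.4 ztop 20.4 L 53 22 ang -48.4
green px [318. 193.] n 3024 ctr 396.6 -254.2 ztop 17.6 L 84 20 ang -28.3
green px [486. 260.] n 2258 ctr 479.4 -166.8 ztop 17.6 L 145 49 ang 8.5
purple px [627. 311.] n 659 ctr 566.1 -99.9 ztop 54.1 L 43 21 ang -13.2
```

View pics/w5.png

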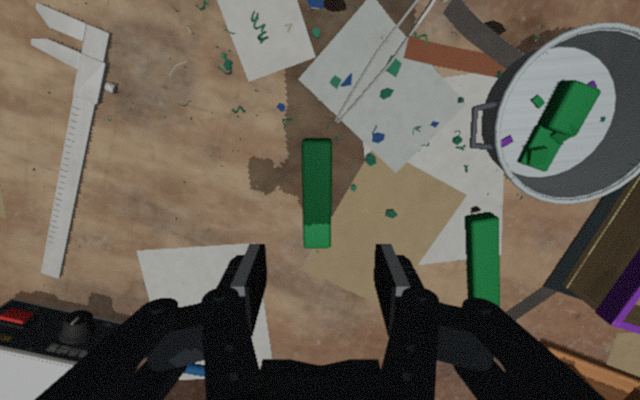

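The stub lies in the pan at (560,130). The green bar at (318,193) is under the gripper.

```bash
python3 -m creep '[[0.2,-1,-1,-40,0,0,0],[0.2,0,0,-40,0,0,0],[0.2,0,0,-21,0,0,0],[0.2,0,0,0,0,0,0],[-1,0,0,0,0,0,0]]' 60
python3 -m creep '[[-1,0,0,0,0,0,0],[-1,0,0,0,0,0,0],[-1,0,0,0,0,0,0],[-1,0,0,40,0,0,0],[-1,0,0,60,0,0,0]]'
python3 -m creep '[[-1,23,45,10,0,0,-0.04],[-1,23,45,5,0,0,-0.04],[-1,23,45,0,0,0,-0.04],[-1,24,45,0,0,0,-0.04],[-1,24,44,0,0,0,-0.04]]'
python3 -m creep '[[-1,23,44,0,0,0,-0.04],[-1,23,44,0,0,0,-0.04],[-1,23,44,0,0,0,-0.04],[-1,0,0,0,0,0,0],[-1,0,0,0,0,0,0]]'
python3 -c "
from h import *
st();p,P=comps('wrist',amin=300,save='w6')"
```

```text
t: 15.1
eef_pos: [0.3969, -0.2535, 0.0042]
tool_rot: [0.001, 0.249, 0.968, 0.0]
contact_force: [0.2, 0.3, -0.4]
gripper_width: 0.403
grasp_force: 0.0
t: 15.72
eef_pos: [0.3951, -0.2534, 0.1041]
tool_rot: [-0.001, 0.25, 0.968, 0.0]
contact_force: [0.0, -1.2, -0.3]
gripper_width: 0.24
grasp_force: 58.9
t: 16.35
eef_pos: [0.5139, -0.0285, 0.1194]
tool_rot: [0.001, 0.346, 0.938, 0.0]
contact_force: [0.9, -0.8, -0.3]
gripper_width: 0.235
grasp_force: 59.0
t: 16.98
eef_pos: [0.5817, 0.1015, 0.1186]
tool_rot: [0.0, 0.401, 0.916, -0.0]
contact_force: [0.6, -0.3, -1.3]
gripper_width: 0.24
grasp_force: 59.0
t 16.98 tcp [581.7 101.5 118.6] closedir 42.8 tilt [ 0.    -0.001] w 20.4 gf 59.0 q7 [-0.14  0.37] F [ 0.6 -0.3 -1.3]
green px [360. 166.] n 4755 ctr 599.1 116.5 ztop 54.2 L 126 111 ang -48.2
green px [321. 256.] n 7870 ctr 581.7 102.5 ztop 131.3 L 85 22 ang -46.8
green px [ 38. 227.] n 2200 ctr 431.6 -77.5 ztop 20.3 L 53 23 ang -50.1
green px [ 70. 337.] n 2360 ctr 530.3 -52.9 ztop 17.5 L 252 71 ang 78.8
purple px [173. 178.] n 5794 ctr 533.5 26.0 ztop 54.2 L 180 132 ang -46.7
purple px [169. 185.] n 3473 ctr 494.0 24.9 ztop 24.5 L 85 21 ang -47.8
purple px [182. 277.] n 1675 ctr 538.6 8.7 ztop 24.7 L 145 38 ang -79.3
```

View pics/w6.png

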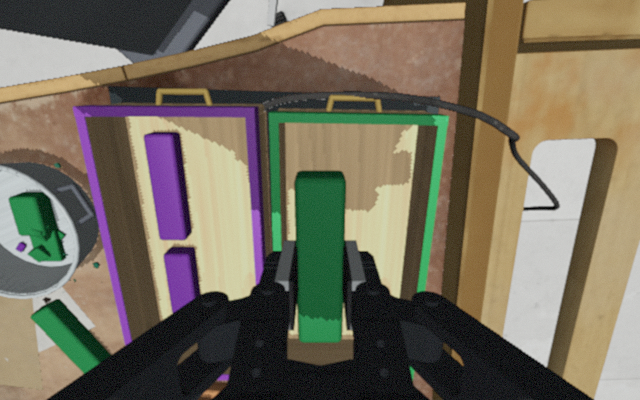

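Both purple bars lie in the purple tray at (168,185) and (180,275). The green bar is lined up over the green tray.

```bash
python3 -m creep '[[-1,0,0,-45,0,0,0],[-1,0,0,-40,0,0,0],[-1,0,0,-19,0,0,0],[-1,0,0,0,0,0,0],[-0.3,0,0,0,0,0,0]]'
python3 -m creep '[[-0.3,0,0,0,0,0,0],[-0.3,0,0,0,0,0,0],[-0.3,0,0,45,0,0,0],[-0.3,0,0,55,0,0,0],[-0.3,-11,-44,0,0,0,0.082]]'
python3 -m creep '[[0.2,-11,-45,0,0,0,0.083],[0.2,-11,-45,-5,0,0,0.083],[0.2,-12,-45,-5,0,0,0.083],[0.2,-12,-45,0,0,0,0.083],[0.2,-11,-43,0,0,0,0.083]]'
python3 -m creep '[[0.2,0,0,0,0,0,0],[0.2,0,0,0,0,0,0]]'
python3 -c "
from h import *
st();p,P=comps('wrist',amin=300)"
```

```text
t: 17.65
eef_pos: [0.5836, 0.1024, 0.0153]
tool_rot: [0.001, 0.401, 0.916, 0.001]
contact_force: [0.6, 0.9, -0.7]
gripper_width: 0.35
grasp_force: 0.4
t: 18.27
eef_pos: [0.5739, 0.0618, 0.119]
tool_rot: [0.003, 0.359, 0.933, 0.003]
contact_force: [1.5, -1.0, 0.3]
gripper_width: 0.348
grasp_force: 0.0
t: 18.9
eef_pos: [0.512, -0.1668, 0.1041]
tool_rot: [-0.001, 0.162, 0.987, -0.0]
contact_force: [0.1, 0.4, -0.2]
gripper_width: 0.602
grasp_force: 0.0
t: 19.15
eef_pos: [0.5134, -0.1646, 0.1042]
tool_rot: [-0.001, 0.164, 0.987, 0.0]
contact_force: [0.2, 0.7, -0.1]
gripper_width: 0.601
grasp_force: 0.0
t 19.15 tcp [ 513.4 -164.6  104.2] closedir 71.2 tilt [-0.001  0.   ] w 51.1 gf 0.0 q7 [0.4 1.3] F [ 0.2  0.7 -0.1]
green px [403.  47.] n 3373 ctr 431.6 -79.1 ztop 20.5 L 54 22 ang -46.8
green px [320. 194.] n 2978 ctr 513.2 -164.3 ztop 17.6 L 84 21 ang -19.1
green px [600. 315.] n 2356 ctr 660.6 -4.1 ztop 54.0 L 121 60 ang -2.8
purple px [538. 152.] n 16315 ctr 557.2 -16.7 ztop 53.7 L 179 157 ang -61.9
purple px [334. 339.] n 1472 ctr 566.8 -180.0 ztop 52.5 L 127 45 ang -7.4
```

```bash
python3 -m creep '[[0.2,0,0,-40,0,0,0],[0.2,0,0,-40,0,0,0],[0.2,0,0,-21,0,0,0],[0.2,0,0,0,0,0,0],[-1,0,0,0,0,0,0]]' 60
python3 -m creep '[[-1,0,0,0,0,0,0],[-1,0,0,0,0,0,0],[-1,0,0,0,0,0,0],[-1,0,0,50,0,0,0],[-1,0,0,60,0,0,0]]'
python3 -m creep '[[-1,22,33,2,0,0,-0.083],[-1,22,33,0,0,0,-0.083],[-1,22,33,0,0,0,-0.083],[-1,23,33,0,0,0,-0.083],[-1,23,33,0,0,0,-0.083]]'
python3 -m creep '[[-1,23,33,0,0,0,-0.083],[-1,0,0,0,0,0,0],[-1,0,0,0,0,0,0]]'
python3 -c "
from h import *
st();p,P=comps('wrist',amin=300,save='w7')"
```

```text
t: 19.82
eef_pos: [0.5149, -0.1642, 0.0041]
tool_rot: [0.001, 0.163, 0.987, 0.0]
contact_force: [0.2, 0.5, 0.1]
gripper_width: 0.402
grasp_force: 0.0
t: 20.45
eef_pos: [0.5131, -0.1648, 0.1142]
tool_rot: [-0.001, 0.163, 0.987, 0.0]
contact_force: [1.4, -0.8, -0.1]
gripper_width: 0.239
grasp_force: 58.9
t: 21.08
eef_pos: [0.6267, 0.0009, 0.1159]
tool_rot: [0.0, 0.364, 0.931, 0.0]
contact_force: [0.0, -0.6, 0.6]
gripper_width: 0.237
grasp_force: 58.9
t: 21.45
eef_pos: [0.6487, 0.0324, 0.1154]
tool_rot: [-0.0, 0.401, 0.916, -0.0]
contact_force: [-0.5, -0.5, -0.6]
gripper_width: 0.234
grasp_force: 58.9
t 21.45 tcp [648.7  32.4 115.4] closedir 42.7 tilt [-0.    -0.001] w 19.9 gf 58.9 q7 [-0.03  0.51] F [-0.5 -0.5 -0.6]
green px [267. 123.] n 2598 ctr 598.1 46.8 ztop 54.3 L 158 16 ang -48.2
green px [318.  60.] n 3835 ctr 585.0 99.1 ztop 24.7 L 77 21 ang -47.5
green px [434. 148.] n 3092 ctr 662.2 89.8 ztop 54.2 L 183 53 ang -48.2
green px [ 11. 128.] n 1153 ctr 444.2 -83.0 ztop 17.0 L 47 9 ang -66.0
green px [321. 253.] n 7874 ctr 647.9 34.2 ztop 128.1 L 85 22 ang -47.6
purple px [175. 153.] n 7344 ctr 559.4 -2.4 ztop 54.1 L 178 132 ang -47.2
purple px [144.  57.] n 4503 ctr 497.8 20.8 ztop 24.6 L 74 21 ang -47.5
purple px [164. 187.] n 3572 ctr 559.7 -45.9 ztop 24.5 L 85 21 ang -47.3
purple px [ 85. 363.] n 665 ctr 598.9 2.9 ztop 191.8 L 4 2 ang 61.4
```

View pics/w7.png

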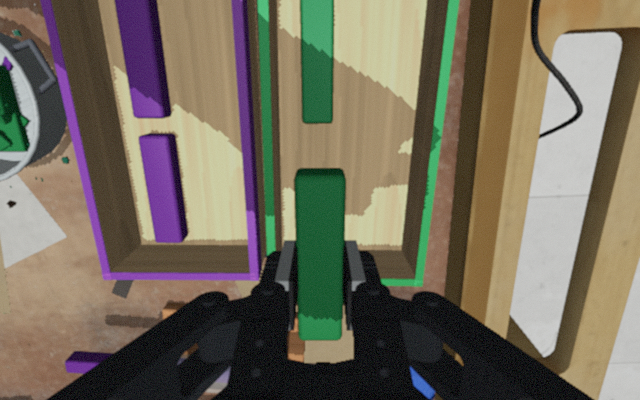

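```bash
python3 -m creep '[[-1,0,0,-45,0,0,0],[-1,0,0,-40,0,0,0],[-1,0,0,-15,0,0,0],[-1,0,0,0,0,0,0],[-0.3,0,0,0,0,0,0]]'
python3 -m creep '[[-0.3,0,0,0,0,0,0],[-0.3,0,0,0,0,0,0],[-0.3,0,0,50,0,0,0],[-0.3,0,0,60,0,0,0],[-0.3,-4,-25,0,0,0,0.164]]'
python3 -m creep '[[-0.3,-5,-25,0,0,0,0.164],[-0.3,-5,-25,0,0,0,0.164],[-0.3,-5,-25,0,0,0,0.164],[-0.3,-5,-25,0,0,0,0.164],[-0.3,-5,-25,0,0,0,0.164]]'
python3 -m creep '[[-0.3,-5,-25,0,0,0,0.164],[-0.3,-4,-25,0,0,0,0.164],[-0.3,-4,-25,0,0,0,0.164],[-0.3,0,0,0,0,0,0],[-0.3,0,0,0,0,0,0]]'
python3 -c "
from h import *
st();p,P=comps('wrist',amin=300,save='w8')"
```

```text
t: 22.12
eef_pos: [0.6503, 0.0328, 0.0171]
tool_rot: [0.001, 0.402, 0.916, 0.001]
contact_force: [0.9, 0.1, 0.8]
gripper_width: 0.349
grasp_force: 0.0
t: 22.75
eef_pos: [0.6491, 0.0113, 0.1317]
tool_rot: [0.005, 0.321, 0.947, 0.003]
contact_force: [1.2, -1.3, -0.8]
gripper_width: 0.353
grasp_force: 0.0
t: 23.38
eef_pos: [0.6199, -0.1179, 0.1258]
tool_rot: [0.0, -0.082, 0.997, -0.0]
contact_force: [-0.1, -0.3, 0.6]
gripper_width: 0.349
grasp_force: 0.0
t: 24.0
eef_pos: [0.6073, -0.1908, 0.1256]
tool_rot: [0.0, -0.319, 0.948, 0.0]
contact_force: [-0.2, 0.1, -0.2]
gripper_width: 0.349
grasp_force: 0.0
t 24.0 tcp [ 607.3 -190.8  125.6] closedir 127.1 tilt [0.    0.001] w 29.7 gf 0.0 q7 [0.56 2.16] F [-0.2  0.1 -0.2]
green px [583.  95.] n 2540 ctr 431.8 -79.0 ztop 20.4 L 56 21 ang -47.5
green px [587. 352.] n 1632 ctr 581.3 -28.0 ztop 53.8 L 248 54 ang -86.3
purple px [320. 209.] n 1216 ctr 611.4 -187.4 ztop 52.7 L 54 11 ang 38.2
purple px [532. 236.] n 8497 ctr 558.0 -66.1 ztop 53.5 L 188 80 ang -58.3
purple px [580. 341.] n 789 ctr 580.4 -33.6 ztop 54.2 L 237 57 ang -84.3
```

View pics/w8.png

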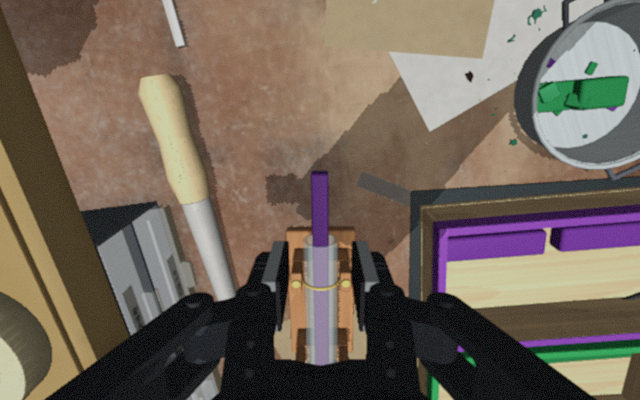

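The rod sticks out from row 171 down to the mouth at about row 235 (px col 320), roughly 44 mm. The gripper is centred on it. I'll pull about 42 mm, then regrip near its middle.

```bash
python3 -m creep '[[-0.3,0,0,-45,0,0,0],[-0.3,0,0,-35,0,0,0],[-0.3,0,0,-15,0,0,0],[-0.3,0,0,0,0,0,0],[-1,0,0,0,0,0,0]]' 60
python3 -m creep '[[-1,0,0,0,0,0,0],[-1,0,0,0,0,0,0],[-1,0,0,0,0,0,0],[-1,0,0,0,0,0,0],[-1,-8,-6,0,0,0,0]]'
python3 -m creep '[[-1,-12,-9,0,0,0,0],[-1,-13,-10,0,0,0,0],[-1,0,0,0,0,0,0]]'
python3 -c "
from h import *
st();p,P=comps('wrist',amin=200,save='w9')"
```

```text
t: 24.68
eef_pos: [0.6083, -0.1917, 0.0318]
tool_rot: [0.001, -0.319, 0.948, -0.001]
contact_force: [-2.4, 0.7, 0.8]
gripper_width: 0.148
grasp_force: 0.9
t: 25.3
eef_pos: [0.6003, -0.1968, 0.0312]
tool_rot: [0.001, -0.32, 0.947, -0.0]
contact_force: [1.1, 3.4, 2.4]
gripper_width: 0.119
grasp_force: 60.3
t: 25.68
eef_pos: [0.5709, -0.2196, 0.0299]
tool_rot: [-0.002, -0.318, 0.948, -0.0]
contact_force: [-4.8, -1.2, 4.7]
gripper_width: 0.123
grasp_force: 60.7
t 25.68 tcp [ 570.9 -219.6   29.9] closedir 127.1 tilt [-0.004 -0.002] w 10.4 gf 60.7 q7 [0.59 2.15] F [-4.8 -1.2  4.7]
purple px [321. 294.] n 3698 ctr 579.7 -212.0 ztop 51.1 L 68 12 ang 37.3
purple px [605. 382.] n 2184 ctr 534.3 -120.4 ztop 53.3 L 122 21 ang -89.6
```

View pics/w9.png

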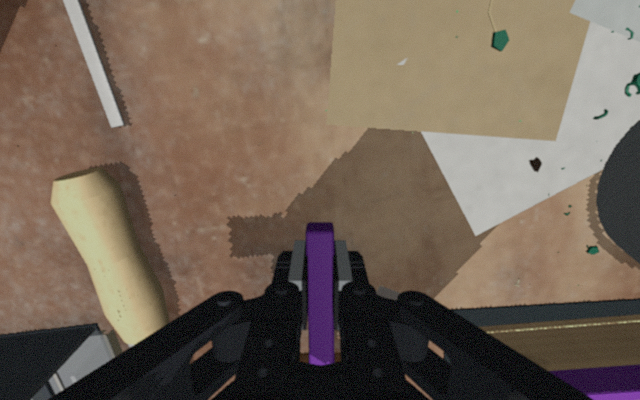

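The rod's end is now at px (320,225), about 23 mm ahead of the TCP, so roughly 88 mm is out.

```bash
python3 -m creep '[[-0.4,0,0,0,0,0,0],[-0.4,0,0,0,0,0,0],[-0.4,12,9,0,0,0,0],[-0.4,12,9,0,0,0,0],[-0.4,11,9,0,0,0,0]]' 80
python3 -m creep '[[-0.4,0,0,0,0,0,0],[-1,0,0,0,0,0,0],[-1,0,0,0,0,0,0],[-1,0,0,0,0,0,0],[-1,0,0,0,0,0,0]]' 80
python3 -c "
from h import *
st();p,P=comps('wrist',amin=200,save='w10')"
```

```text
t: 26.35
eef_pos: [0.6105, -0.1885, 0.0304]
tool_rot: [0.0, -0.32, 0.947, 0.0]
contact_force: [-0.1, 0.4, -0.1]
gripper_width: 0.297
grasp_force: 0.0
t: 26.98
eef_pos: [0.6086, -0.1901, 0.0302]
tool_rot: [-0.0, -0.319, 0.948, 0.0]
contact_force: [-1.0, 2.1, -0.3]
gripper_width: 0.122
grasp_force: 80.1
t 26.98 tcp [ 608.6 -190.1   30.2] closedir 127.2 tilt [-0.001  0.   ] w 10.3 gf 80.1 q7 [0.52 2.1 ] F [-1.   2.1 -0.3]
purple px [321. 225.] n 6484 ctr 601.9 -194.2 ztop 51.3 L 85 12 ang 37.5
purple px [568. 318.] n 7021 ctr 567.7 -106.9 ztop 53.5 L 95 38 ang -67.8
```

View pics/w10.png

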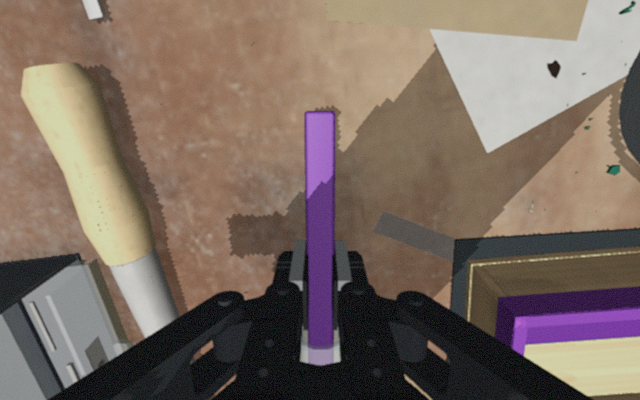

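```bash
python3 - <<'E'
from h import *
K,T=pose('wrist')
def cast(u,v,z):
    r=T[:3,:3]@np.array([(u-K[0,2])/K[0,0],-(v-K[1,2])/K[1,1],-1]);s=(z-T[2,3])/r[2];return (T[:3,3]+s*r)*1000
t=np.array(get_obs()['eef_pos'])*1000
for uv in((320,112),(320,225),(320,345)):
    c=cast(*uv,.051);print(uv,c.round(1),np.linalg.norm((c-t)[:2]).round(1))
E
```

```text
(320, 112) [ 552.8 -232.3   51. ] 70.0
(320, 225) [ 588.1 -205.4   51. ] 25.6
(320, 345) [ 635.7 -169.1   51. ] 34.2
```

The rod's end at (320,112) is 70 mm ahead of the TCP, so the grip is near the rod's middle. I'll draw it clear, lift it and look.

```bash
python3 -m creep '[[-1,-12,-9,0,0,0,0],[-1,-20,-15,0,0,0,0],[-1,-20,-15,0,0,0,0],[-1,-20,-15,0,0,0,0],[-1,-20,-16,0,0,0,0]]'
python3 -m creep '[[-1,-14,-11,0,0,0,0],[-1,0,0,30,0,0,0],[-1,0,0,40,0,0,0],[-1,0,0,20,0,0,0],[-1,0,0,0,0,0,0]]'
python3 - <<'E'
from h import *
st()
p,d=read_camera('scene');cv2.imwrite('pics/s2.png',cv2.resize(p[120:320,180:460,::-1],None,fx=2,fy=2))
E
```

```text
t: 27.65
eef_pos: [0.5143, -0.2624, 0.0303]
tool_rot: [-0.001, -0.318, 0.948, -0.0]
contact_force: [0.7, -0.9, -0.3]
gripper_width: 0.115
grasp_force: 80.1
t: 28.28
eef_pos: [0.5035, -0.2718, 0.1214]
tool_rot: [0.001, -0.319, 0.948, -0.001]
contact_force: [-0.3, -0.0, -0.0]
gripper_width: 0.117
grasp_force: 80.1
t 28.27 tcp [ 503.5 -271.8  121.4] closedir 127.2 tilt [ 0.002 -0.002] w 10.0 gf 80.1 q7 [0.78 2.34] F [-0.3 -0.  -0. ]
```

View pics/s2.png

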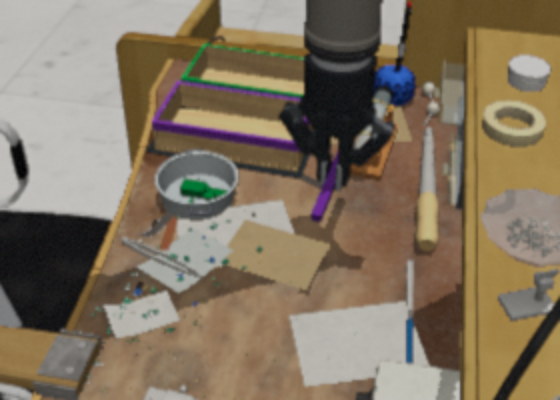

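The rod is out of the tube and held (crop 325,190). I'll carry it to the purple tray while turning it.

```bash
python3 -m creep '[[-1,4,33,0,0,0,-0.164],[-1,4,33,0,0,0,-0.164],[-1,4,33,0,0,0,-0.164],[-1,4,34,0,0,0,-0.164],[-1,4,34,0,0,0,-0.164]]'
python3 -m creep '[[-1,4,34,0,0,0,-0.164],[-1,4,34,0,0,0,-0.164],[-1,4,34,0,0,0,-0.164],[-1,2,33,0,0,0,-0.164],[-1,0,0,0,0,0,0]]'
python3 - <<'E'
from h import *
st()
p,P=comps('wrist',amin=300,save='w11')
K,T=pose('wrist');E=np.linalg.inv(T)
E

```

```text
t: 28.95
eef_pos: [0.5218, -0.1029, 0.1184]
tool_rot: [-0.002, 0.087, 0.996, 0.0]
contact_force: [0.1, -0.1, -0.5]
gripper_width: 0.117
grasp_force: 80.1
t: 29.58
eef_pos: [0.5359, 0.0343, 0.1186]
tool_rot: [-0.001, 0.399, 0.917, -0.0]
contact_force: [-0.2, -0.4, -0.3]
gripper_width: 0.118
grasp_force: 80.1
t 29.57 tcp [535.9  34.3 118.6] closedir 43.0 tilt [-0.003  0.001] w 10.0 gf 80.1 q7 [0.03 0.44] F [-0.2 -0.4 -0.3]
green px [477. 171.] n 7042 ctr 614.0 81.9 ztop 54.1 L 198 136 ang -48.4
green px [427. 168.] n 3137 ctr 582.0 101.4 ztop 24.6 L 84 22 ang -47.0
green px [130. 207.] n 2061 ctr 431.4 -77.4 ztop 20.3 L 53 22 ang -45.4
green px [420. 263.] n 1613 ctr 611.0 57.1 ztop 24.7 L 118 38 ang -23.4
purple px [292. 150.] n 5581 ctr 517.0 29.8 ztop 54.2 L 151 111 ang -47.3
purple px [270. 163.] n 3178 ctr 493.9 24.7 ztop 24.6 L 84 20 ang -47.6
purple px [321. 238.] n 6876 ctr 536.4 35.5 ztop 140.5 L 90 13 ang -47.5
purple px [272. 254.] n 1177 ctr 516.4 28.7 ztop 137.4 L 7 3 ang -59.3
```

View pics/w11.png

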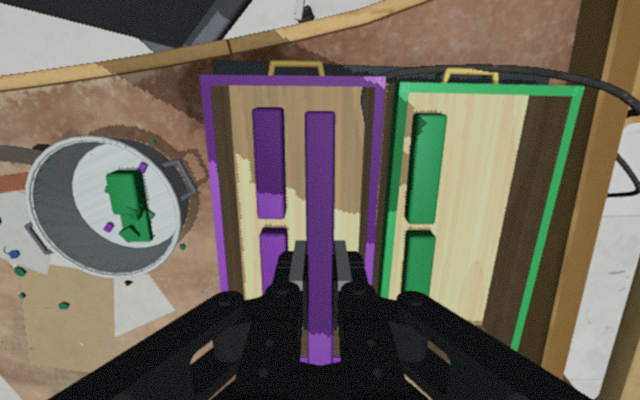

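The rod hangs parallel to the tray, beside the two purple bars and inside the walls. I'll lower it and release.

```bash
python3 -m creep '[[-1,3,-1,-40,0,0,0],[-1,0,0,-35,0,0,0],[-1,0,0,-20,0,0,0],[-1,0,0,-9,0,0,0],[-1,0,0,0,0,0,0]]'
python3 -m creep '[[-0.6,0,0,0,0,0,0],[-0.6,0,0,0,0,0,0],[-0.6,0,0,0,0,0,0],[-0.6,0,0,40,0,0,0],[-0.6,0,0,60,0,0,0]]'
python3 -m creep '[[-0.6,0,0,50,0,0,0],[-0.6,0,0,50,0,0,0],[-0.6,0,0,0,0,0,0],[-0.6,0,0,0,0,0,0]]'
python3 - <<'E'
from h import *
st()
comps('wrist',amin=300,save='w12');comps('side',amin=60)
E

```

```text
t: 30.25
eef_pos: [0.5395, 0.029, 0.0157]
tool_rot: [-0.001, 0.401, 0.916, -0.001]
contact_force: [-0.1, -0.4, -0.1]
gripper_width: 0.118
grasp_force: 80.1
t: 30.88
eef_pos: [0.5386, 0.0299, 0.1162]
tool_rot: [-0.002, 0.401, 0.916, -0.001]
contact_force: [0.2, 0.5, 0.6]
gripper_width: 0.204
grasp_force: 0.0
t: 31.38
eef_pos: [0.5396, 0.0299, 0.2161]
tool_rot: [-0.0, 0.401, 0.916, -0.0]
contact_force: [0.4, 0.9, -0.2]
gripper_width: 0.199
grasp_force: 0.0
t 31.38 tcp [539.6  29.9 216.1] closedir 42.7 tilt [-0. -0.] w 16.9 gf 0.0 q7 [0.06 0.49] F [ 0.4  0.9 -0.2]
green px [430. 163.] n 4072 ctr 619.3 73.7 ztop 54.3 L 217 138 ang -48.3
green px [398. 141.] n 1689 ctr 582.0 101.4 ztop 24.8 L 83 22 ang -46.9
green px [179. 171.] n 1146 ctr 432.4 -78.6 ztop 20.5 L 54 22 ang -45.6
green px [394. 225.] n 1371 ctr 648.5 33.7 ztop 24.7 L 85 22 ang -46.7
purple px [301. 147.] n 3567 ctr 539.3 5.5 ztop 54.3 L 216 111 ang -47.4
purple px [284. 137.] n 1676 ctr 494.3 24.4 ztop 24.7 L 83 20 ang -47.9
purple px [322. 178.] n 1554 ctr 557.5 13.5 ztop 20.8 L 182 10 ang -46.9
purple px [287. 217.] n 1105 ctr 543.5 -24.6 ztop 25.1 L 114 27 ang -57.2
green px [280. 144.] n 385 ctr 622.2 74.0 ztop 54.3 L 216 120 ang -48.2
green px [288. 214.] n 179 ctr 428.9 -85.0 ztop 19.9 L 50 18 ang -55.7
purple px [285. 176.] n 765 ctr 537.1 0.5 ztop 53.9 L 215 109 ang -47.5
purple px [285. 171.] n 316 ctr 554.0 6.9 ztop 19.7 L 179 11 ang -47.3
```

View pics/w12.png

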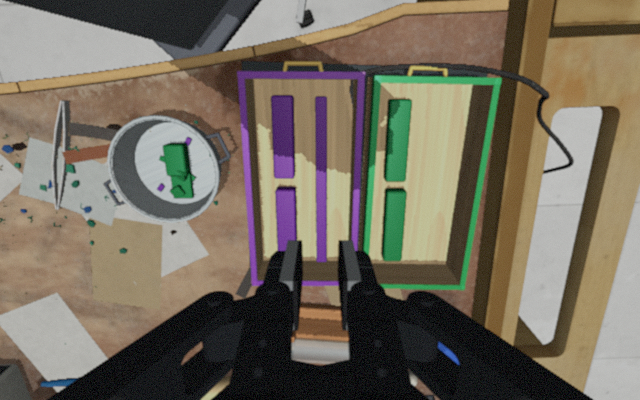

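Every bar, the rod and the stub are in place: rod at (321,178), bars at (283,137), (287,217), (398,141) and (394,225), stub in the pan at (178,171). Neither camera's colour mask shows any wax left outside.

```bash
python3 -c "
from station import *
print(hand_in())"
```

```text
the job is handed in; nothing more can be done
None
```

The job is handed in, with no verdict returned: two purple bars and the purple rod are in the purple tray, two green bars in the green tray and the green stub in the pan, and I moved none of the file, tweezers or calliper.

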